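# Open the seed dispensers in sowing order

### The job

Get the seed dispensers ready for sowing: with the fingertips, lightly push down the yellow plunger, then the green, then the red, each all the way down so that it stays down. Leave the blue dispenser untouched, and do not lift, shift or tip the dispensers, the pots under them or the watering can. Finish with the hand clear.

Things in the scene. Friction and masses are not known exactly. Their poses are not given: they have to be found in the camera images.
- yellow_dispenser: White seed dispenser with yellow cap, yellow hopper lid and yellow front strip; loose on the table, 0.7 to 1.2 kg. Origin: centre of the underside of its foot plate; x axis points from its front (plunger, spout) to its back (hopper), z up. Steel foot plate 130 x 90 mm, 12 thick; white head 125 x 76 mm, its top 130 above the table; on the head's back half, 34 mm behind the origin, a clear hopper 54 mm in diameter whose lid is 157 above the table.
- yellow_cap (a point): Centre of the top face of the yellow plunger's round cap (36 mm in diameter, 13 thick), 26 mm in front of the dispenser's origin; moves with the plunger. Fully up it is 160 mm above the table, fully down 146 mm.
- yellow_plunger (a joint): How far the yellow plunger is pushed down, in m: 0 fully up, 0.014 fully down against a hard stop. No spring: it takes about 3 N to move and stays where it is left. At the start it is 0 to 3 mm down.
- green_dispenser: White seed dispenser with green cap, green hopper lid and green front strip; loose on the table, 0.7 to 1.2 kg. Origin: centre of the underside of its foot plate; x axis points from its front (plunger, spout) to its back (hopper), z up. Steel foot plate 130 x 90 mm, 12 thick; white head 125 x 76 mm, its top 130 above the table; on the head's back half, 34 mm behind the origin, a clear hopper 54 mm in diameter whose lid is 157 above the table.
- green_cap (a point): Centre of the top face of the green plunger's round cap (36 mm in diameter, 13 thick), 26 mm in front of the dispenser's origin; moves with the plunger. Fully up it is 160 mm above the table, fully down 146 mm.
- green_plunger (a joint): How far the green plunger is pushed down, in m: 0 fully up, 0.014 fully down against a hard stop. No spring: it takes about 3 N to move and stays where it is left. At the start it is 0 to 3 mm down.
- red_dispenser: White seed dispenser with red cap, red hopper lid and red front strip; loose on the table, 0.7 to 1.2 kg. Origin: centre of the underside of its foot plate; x axis points from its front (plunger, spout) to its back (hopper), z up. Steel foot plate 130 x 90 mm, 12 thick; white head 125 x 76 mm, its top 130 above the table; on the head's back half, 34 mm behind the origin, a clear hopper 54 mm in diameter whose lid is 157 above the table.
- red_cap (a point): Centre of the top face of the red plunger's round cap (36 mm in diameter, 13 thick), 26 mm in front of the dispenser's origin; moves with the plunger. Fully up it is 160 mm above the table, fully down 146 mm.
- red_plunger (a joint): How far the red plunger is pushed down, in m: 0 fully up, 0.014 fully down against a hard stop. No spring: it takes about 3 N to move and stays where it is left. At the start it is 0 to 3 mm down.
- blue_dispenser: White seed dispenser with blue cap, blue hopper lid and blue front strip; loose on the table, 0.7 to 1.2 kg. Origin: centre of the underside of its foot plate; x axis points from its front (plunger, spout) to its back (hopper), z up. Steel foot plate 130 x 90 mm, 12 thick; white head 125 x 76 mm, its top 130 above the table; on the head's back half, 34 mm behind the origin, a clear hopper 54 mm in diameter whose lid is 157 above the table.
- blue_cap (a point): Centre of the top face of the blue plunger's round cap (36 mm in diameter, 13 thick), 26 mm in front of the dispenser's origin; moves with the plunger. Fully up it is 160 mm above the table, fully down 146 mm.
- blue_plunger (a joint): How far the blue plunger is pushed down, in m: 0 fully up, 0.014 fully down against a hard stop. No spring: it takes about 3 N to move and stays where it is left. At the start it is 0 to 3 mm down.
- yellow_pot: Light brown fibre pot, empty and loose (30 g), 58 mm wide at the rim, 55 high, standing upright on the yellow dispenser's foot plate under the spout, in front of the column. Origin: centre of its underside, z up.
- green_pot: Light brown fibre pot, empty and loose (30 g), 58 mm wide at the rim, 55 high, standing upright on the green dispenser's foot plate under the spout, in front of the column. Origin: centre of its underside, z up.
- red_pot: Light brown fibre pot, empty and loose (30 g), 58 mm wide at the rim, 55 high, standing upright on the red dispenser's foot plate under the spout, in front of the column. Origin: centre of its underside, z up.
- watering_can: Grey watering can, loose, 0.6 kg: body 130 mm in diameter and 120 high, handle to 171 high, spout along +x of the can reaching 145 mm from its axis and 147 high. Origin: centre of its underside.

How it is judged:
By the outcome, as a careful person would: the job done as asked, in the order asked, and still so for the second after the job is handed in, with the robot touching nothing.
It also fails if it takes over 48 s, if anything falls off the work surface, if the arm or the gripper's body presses on something with over 40 N, if the wrist force passes 120 N, or if a joint passes its speed limit or range.

### The arm

A 7-joint arm with a two-finger parallel gripper is mounted at the origin on the work surface. World frame = base frame: x ahead of the robot, y to its left, z up, the work surface at z = 0. Lengths are in m, angles in rad, forces in N, time in s.
With the tool pointing down it reaches from about 0.4 to 0.85 m from the base axis. Payload 10.4 kg.
Tool frame: the origin (TCP) lies between the finger pads; the fingertips stand 11 mm ahead of it and the grasp point (between the pads) lies 8 mm behind it (r.tcp_to_tips is the distance from the TCP to the fingertips, in m); z points along the fingers, y is the line along which they close (so a half turn about z gives the same grasp; the last joint's range is limited). The gripper opens to 87 mm and grips with 3 to 60 N. Pads are 19 mm wide; open, the fingers measure 117 mm over their backs; the gripper's body (75 mm by 190 mm) begins 51 mm behind the grasp point.
Start: joints at [-0.023, 0.332, -0.065, 1.46, 0.022, 1.35, -0.088], TCP at [0.625, 0, 0.234] pointing down, gripper open.
Joint ranges: [-2.6, 2.6], [-0.5, 2.12], [-1.47, 1.34], [0.16, 2.42], [-1.27, 4.41], [0.06, 2.06], [-2.6, 2.6]. Speed limits (rad/s): [2.22, 2.22, 2.79, 2.79, 3.14, 3.14, 3.14].

### API

Orientations are given as a unit quaternion [x, y, z, w].
In Python, from bench import r gives the robot as it stands. The module is installed in compiled form; this text tells all that it offers.
- The arm moves only by the shell command python3 -m crank 'ROWS' [FORCE]. ROWS is JSON, a list of rows, each an object of numbers: "claw": the closure, from -1 (fully open) to 1 (shut); "dx", "dy", "dz": the shift along the tool's x, y, z each as a share of 3 cm, from -1 to 1; "ax", "ay", "az": the turn, a rotation vector about the tool's x, y, z each as a share of 6 degrees, from -1 to 1. A call has 1 to 8 rows; each row shifts and turns the commanded pose from where the row before left it, along the tool's axes as they then stand; what a row does not reach is not made up. A row lasts 1/12 s, in which the tool goes at most 41.7 mm and 7.16 degrees, less where a joint would pass 70% of its speed; a pose out of reach is approached as far as the arm can. A call with a number of a shift or a turn outside -1 to 1 is refused whole. A call with a gripper value outside its range is refused whole. The fingers move at their own pace and stop on an object; FORCE is the grip in N (left out, the last holds). Time passes only in rows, so rows that do not move let the fingers close. It gives the time, the measured TCP pose, the force, the opening and the grip force at its end, in the units of the state.
- r.read_state(): the state, without advancing time (a new reading comes with each control period).
- r.camera(name): name is "scene" or "side" or "wrist"; returns a dict with "color" (400x640x3 uint8, red, green, blue), "mtx" (3x3 intrinsics, pixels), "k1" (the pictures are not rectified: a ray, as slopes to the right and down, at radius r is drawn at 1 + k1 r^2 times it, then the intrinsics apply), "R" (3x3) and "t" (3): a world point X has camera coordinates R X + t; the wrist camera has in their place "hand_eye" (4x4, takes a point from camera to tool coordinates, whose origin is the TCP and whose axes are the flange's). Camera axes: x right, y down, z forward; pixel columns grow to the right and rows downward; lengths in m; the calibration is good to about 2 mm. A picture is of the moment at which its call begins: read the wrist's pose just before it. There is no depth.
- r.close_job(): hands the job in; it is judged then, once.
The state is a dict: "time": time; "joint_positions": joint angles; "joint_vel": joint speeds; "joint_torque": joint torques, N m; "ee_pos": TCP position; "eef_rot": TCP orientation; "ft_force": force on the tool from outside, world axes, zero at the start; "torque": the same for the moment, N m; "width": finger opening in m; "grip_force": force on a finger pad.
Only numpy, scipy, OpenCV 4.12 (cv2) and the standard library are available. Lean on these libraries where they do the work, as an engineer would, in place of code of your own. Each camera call takes 0.05 s, during which the arm holds its last target. There are 200 camera calls.

## Working session

There is one attempt and no reset: what is moved stays moved. The work goes in short steps, Python scripts to look and compute and a shell command to move; the robot and the scene stay as the last step left them, time stands still between calls to the robot, and variables do not carry over. Pictures are saved under pics/ and viewed, at most 10 in all, crops included, and the job is handed in when it is done.

```bash
mkdir -p pics; cat > h.py <<'E'
import numpy as np,cv2,json
from bench import r
from scipy.spatial.transform import Rotation as Ro
def shot(n,f):
    s=r.read_state(); c=r.camera(n)
    cv2.imwrite(f'pics/{f}.png',c['color'][:,:,::-1])
    d={k:np.array(c[k]).tolist() for k in c if k!='color'}
    d['p']=list(map(float,s['ee_pos']));d['q']=list(map(float,s['eef_rot']))
    json.dump(d,open(f'pics/{f}.json','w'))
def pt(f,u,v,z):
    d=json.load(open(f'pics/{f}.json'));K=np.array(d['mtx'])
    xd=cv2.undistortPoints(np.array([[[u,v]]],float),K,np.array([d['k1'],0,0,0.]))[0,0]
    ray=np.array([*xd,1])
    if 'R' in d:
        R=np.array(d['R']);o=-R.T@np.array(d['t']);w=R.T@ray
    else:
        H=np.array(d['hand_eye']);T=Ro.from_quat(d['q']).as_matrix()
        o=T@H[:3,3]+d['p'];w=T@H[:3,:3]@ray
    return o+w*(z-o[2])/w[2]
E
python3 - <<'E'
from h import *
shot('scene','s0');shot('side','d0')
s=r.read_state();print(s['ee_pos'],Ro.from_quat(s['eef_rot']).as_matrix().round(3),s['time'],r.tcp_to_tips,s['width'])
E
```

```text
[ 6.24669162e-01 -2.77768150e-05  2.32848624e-01] [[ 0.     1.    -0.001]
 [ 1.    -0.    -0.   ]
 [-0.    -0.001 -1.   ]] 0.1 0.011 0.08690939822535797
```

View pics/s0.png

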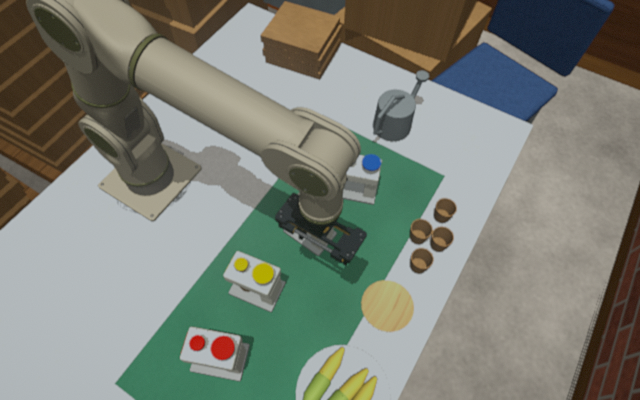

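View pics/d0.png

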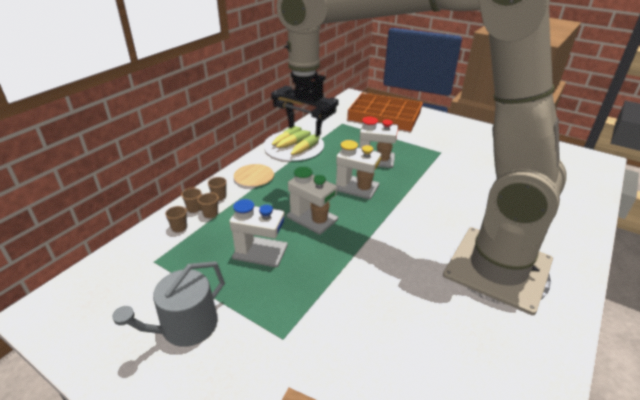

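The scene view shows the yellow cap at (241,265), with its lid at (263,273). The red cap is at (197,343), with its lid at (223,348), and green is hidden by the hand. In the side view, the green cap is at (320,181), yellow at (368,150) and red at (388,125).

```bash
python3 - <<'E'
from h import *
for n,f,u,v,z in [('yc','s0',241,265,.158),('yl','s0',263,273,.157),('rc','s0',197,343,.158),('rl','s0',223,348,.157),('yc','d0',368,150,.158),('yl','d0',349,147,.157),('rc','d0',388,125,.158),('rl','d0',370,122,.157),('gc','d0',320,181,.158),('gl','d0',303,174,.157),('bc','d0',266,211,.158),('bl','d0',244,207,.157)]: print(n,f,pt(f,u,v,z).round(4))
E
```

```text
yc s0 [ 0.4751 -0.1236  0.158 ]
yl s0 [ 0.5323 -0.1114  0.157 ]
rc s0 [ 0.5038 -0.3247  0.158 ]
rl s0 [ 0.5595 -0.3022  0.157 ]
yc d0 [ 0.463  -0.1094  0.158 ]
yl d0 [ 0.5218 -0.0943  0.157 ]
rc d0 [ 0.4862 -0.2986  0.158 ]
rl d0 [ 0.5486 -0.2864  0.157 ]
gc d0 [0.4927 0.117  0.158 ]
gl d0 [0.5528 0.1129 0.157 ]
bc d0 [0.5319 0.306  0.158 ]
bl d0 [0.5897 0.3234 0.157 ]
```

```bash
python3 -m crank '[{"claw":1,"dx":-0.64,"dy":-0.8},{"claw":1,"dx":-0.64,"dy":-0.8},{"claw":1,"dx":-0.64,"dy":-0.8},{"claw":1,"dx":-0.64,"dy":-0.8},{"claw":1,"dx":-0.64,"dy":-0.8},{"claw":1,"dx":-0.64,"dy":-0.8},{"claw":1},{"claw":1}]' 10
python3 - <<'E'
from h import *
shot('wrist','w1');shot('scene','s1')
print(np.array(json.load(open('pics/w1.json'))['hand_eye']).round(3))
E
```

```text
[[-0.    -0.967 -0.256  0.07 ]
 [ 1.    -0.    -0.    -0.001]
 [ 0.    -0.256  0.967 -0.151]
 [ 0.     0.     0.     1.   ]]invalid input at $[0]: expected keys claw, dx, dy, dz, ax, ay, az
```

View pics/w1.png

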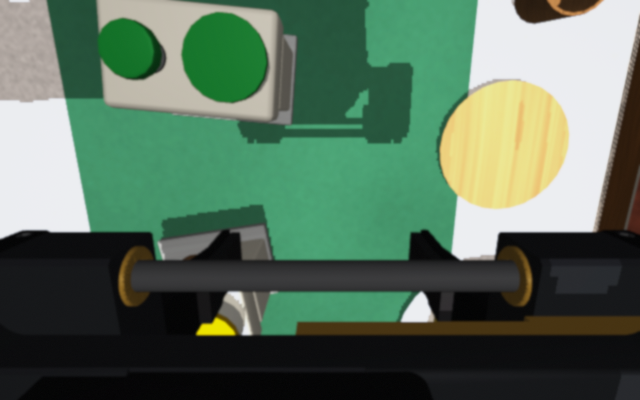

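The move was refused because every key is needed. The wrist view from the start pose shows the green cap at (130,49) and the green lid at (225,57).

```bash
python3 - <<'E'
from h import *
for n,f,u,v,z in [('gc','w1',129,48,.158),('gl','w1',225,57,.157)]: print(n,f,pt(f,u,v,z).round(4))
E
python3 -m crank '[{"claw":1,"dx":-1,"dy":-0.6,"dz":0,"ax":0,"ay":0,"az":0},{"claw":1,"dx":-1,"dy":-0.6,"dz":0,"ax":0,"ay":0,"az":0},{"claw":1,"dx":-1,"dy":-0.6,"dz":0,"ax":0,"ay":0,"az":0},{"claw":1,"dx":-1,"dy":-0.6,"dz":0,"ax":0,"ay":0,"az":0},{"claw":1,"dx":-1,"dy":-0.6,"dz":0,"ax":0,"ay":0,"az":0},{"claw":1,"dx":-1,"dy":-0.6,"dz":0,"ax":0,"ay":0,"az":0},{"claw":1,"dx":-1,"dy":-0.6,"dz":0,"ax":0,"ay":0,"az":0},{"claw":1,"dx":0,"dy":0,"dz":0,"ax":0,"ay":0,"az":0}]' 10
python3 - <<'E'
from h import *
shot('wrist','w2')
E
```

```text
gc w1 [0.5021 0.1072 0.158 ]
gl w1 [0.5609 0.1021 0.157 ]
time: 0.87
ee_pos: [0.495, -0.2173, 0.2338]
eef_rot: [0.71, 0.704, -0.001, 0.001]
ft_force: [0.4, -0.5, -0.2]
width: 0.0417
grip_force: 0.0
```

View pics/w2.png

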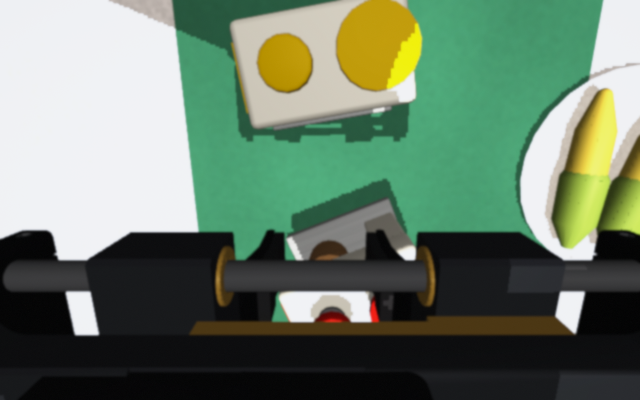

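The yellow cap is at (285,63), with its lid at (379,44). Red is under the hand.

```bash
python3 - <<'E'
from h import *
for n,f,u,v,z in [('yc','w2',285,63,.158),('yl','w2',379,44,.157)]: print(n,f,pt(f,u,v,z).round(4))
s=r.read_state();print(s['ee_pos'],Ro.from_quat(s['eef_rot']).as_rotvec(),s['joint_positions'],s['width'])
E
```

```text
yc w2 [ 0.4697 -0.1187  0.158 ]
yl w2 [ 0.5284 -0.1081  0.157 ]
[ 0.49693252 -0.21387499  0.23377728] [ 2.22831355e+00  2.21350894e+00 -1.42408686e-03] [ 0.25695949  0.14488858  0.07113065  1.68989396 -0.00945072  1.30693082
  0.32314383] 0.03781510874614088
```

```bash
python3 -m crank '[{"claw":1,"dx":0.79,"dy":-0.22,"dz":0,"ax":0,"ay":0,"az":0},{"claw":1,"dx":0.79,"dy":-0.22,"dz":0,"ax":0,"ay":0,"az":0},{"claw":1,"dx":0.79,"dy":-0.22,"dz":0,"ax":0,"ay":0,"az":0},{"claw":1,"dx":0.79,"dy":-0.22,"dz":0,"ax":0,"ay":0,"az":0},{"claw":1,"dx":0,"dy":0,"dz":0.5,"ax":0,"ay":0,"az":0},{"claw":1,"dx":0,"dy":0,"dz":0.5,"ax":0,"ay":0,"az":0},{"claw":1,"dx":0,"dy":0,"dz":0,"ax":0,"ay":0,"az":0},{"claw":1,"dx":0,"dy":0,"dz":0,"ax":0,"ay":0,"az":0}]'
python3 - <<'E'
from h import *
shot('side','d3');shot('scene','s3');print(r.read_state()['ee_pos'])
a=cv2.imread('pics/s3.png')[200:400,130:330];b=cv2.imread('pics/d3.png')[50:200,290:490]
cv2.imwrite('pics/c3.png',np.hstack([cv2.resize(a,(400,400)),cv2.resize(b,(400,300)).copy() if 0 else cv2.copyMakeBorder(cv2.resize(b,(400,300)),0,100,0,0,0)]))
E
```

```text
time: 1.58
ee_pos: [0.4724, -0.1145, 0.2033]
eef_rot: [0.707, 0.707, -0.0, -0.001]
ft_force: [-0.4, -0.7, 0.0]
width: 0.0009
grip_force: 0.0
[ 0.47313639 -0.11501285  0.20430998]
```

View pics/c3.png

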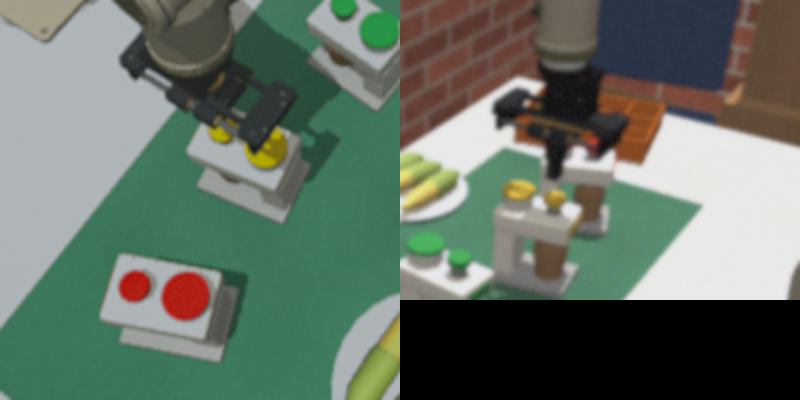

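The fingertips stand above the yellow cap. Lowering now.

```bash
python3 -m crank '[{"claw":1,"dx":-0.17,"dy":-0.07,"dz":0.4,"ax":0,"ay":0,"az":0},{"claw":1,"dx":0,"dy":0,"dz":0.4,"ax":0,"ay":0,"az":0},{"claw":1,"dx":0,"dy":0,"dz":0.1,"ax":0,"ay":0,"az":0},{"claw":1,"dx":0,"dy":0,"dz":0.1,"ax":0,"ay":0,"az":0},{"claw":1,"dx":0,"dy":0,"dz":0.1,"ax":0,"ay":0,"az":0},{"claw":1,"dx":0,"dy":0,"dz":0.1,"ax":0,"ay":0,"az":0},{"claw":1,"dx":0,"dy":0,"dz":0,"ax":0,"ay":0,"az":0},{"claw":1,"dx":0,"dy":0,"dz":0,"ax":0,"ay":0,"az":0}]'
python3 - <<'E'
from h import *
for n,f,u,v,z in [('gc','s3',301.5,204,.158),('gl','s3',319.5,215,.157),('rc','s3',197,343,.158)]: print(n,f,pt(f,u,v,z).round(4))
E
```

```text
time: 2.35
ee_pos: [0.4707, -0.1202, 0.1678]
eef_rot: [0.707, 0.707, 0.0, 0.0]
ft_force: [-0.2, -0.1, 1.2]
width: 0.0005
grip_force: 0.0
gc s3 [0.5067 0.0984 0.158 ]
gl s3 [0.5639 0.0963 0.157 ]
rc s3 [ 0.5038 -0.3247  0.158 ]
```

```bash
python3 -m crank '[{"claw":1,"dx":0,"dy":0,"dz":0.06,"ax":0,"ay":0,"az":0},{"claw":1,"dx":0,"dy":0,"dz":0.06,"ax":0,"ay":0,"az":0},{"claw":1,"dx":0,"dy":0,"dz":0.06,"ax":0,"ay":0,"az":0},{"claw":1,"dx":0,"dy":0,"dz":0.06,"ax":0,"ay":0,"az":0},{"claw":1,"dx":0,"dy":0,"dz":0.06,"ax":0,"ay":0,"az":0},{"claw":1,"dx":0,"dy":0,"dz":0.05,"ax":0,"ay":0,"az":0},{"claw":1,"dx":0,"dy":0,"dz":0,"ax":0,"ay":0,"az":0},{"claw":1,"dx":0,"dy":0,"dz":0,"ax":0,"ay":0,"az":0}]'
```

```text
time: 3.02
ee_pos: [0.4708, -0.1203, 0.1574]
eef_rot: [0.707, 0.707, 0.0, 0.0]
ft_force: [-0.4, -0.0, 6.2]
width: 0.0005
grip_force: 3.2
```

```bash
python3 -m crank '[{"claw":1,"dx":0,"dy":0,"dz":0.02,"ax":0,"ay":0,"az":0},{"claw":1,"dx":0,"dy":0,"dz":0.02,"ax":0,"ay":0,"az":0},{"claw":1,"dx":0,"dy":0,"dz":0,"ax":0,"ay":0,"az":0},{"claw":1,"dx":0,"dy":0,"dz":0,"ax":0,"ay":0,"az":0}]'
```

```text
time: 3.35
ee_pos: [0.4708, -0.1203, 0.1573]
eef_rot: [0.707, 0.707, 0.0, 0.0]
ft_force: [-5.5, 1.5, 17.3]
width: 0.0007
grip_force: 8.8
```

Yellow is on its stop. I'll lift and move to green.

```bash
python3 -m crank '[{"claw":1,"dx":0,"dy":0,"dz":-0.2,"ax":0,"ay":0,"az":0},{"claw":1,"dx":0,"dy":0,"dz":-0.8,"ax":0,"ay":0,"az":0},{"claw":1,"dx":0,"dy":0,"dz":-0.8,"ax":0,"ay":0,"az":0},{"claw":1,"dx":0,"dy":0,"dz":-0.6,"ax":0,"ay":0,"az":0},{"claw":1,"dx":0.9,"dy":0.13,"dz":0,"ax":0,"ay":0,"az":0},{"claw":1,"dx":0.9,"dy":0.13,"dz":0,"ax":0,"ay":0,"az":0},{"claw":1,"dx":0.9,"dy":0.13,"dz":0,"ax":0,"ay":0,"az":0},{"claw":1,"dx":0.9,"dy":0.13,"dz":0,"ax":0,"ay":0,"az":0}]' && python3 -m crank '[{"claw":1,"dx":0.9,"dy":0.14,"dz":0,"ax":0,"ay":0,"az":0},{"claw":1,"dx":0.9,"dy":0.14,"dz":0,"ax":0,"ay":0,"az":0},{"claw":1,"dx":0.9,"dy":0.14,"dz":0,"ax":0,"ay":0,"az":0},{"claw":1,"dx":0.9,"dy":0.14,"dz":0,"ax":0,"ay":0,"az":0},{"claw":1,"dx":0.2,"dy":0,"dz":0,"ax":0,"ay":0,"az":0},{"claw":1,"dx":0,"dy":0,"dz":0.5,"ax":0,"ay":0,"az":0},{"claw":1,"dx":0,"dy":0,"dz":0.4,"ax":0,"ay":0,"az":0},{"claw":1,"dx":0,"dy":0,"dz":0,"ax":0,"ay":0,"az":0}]'
python3 - <<'E'
from h import *
shot('side','d4');shot('scene','s4');print(r.read_state()['ee_pos'])
a=cv2.imread('pics/s4.png')[150:350,200:400];b=cv2.imread('pics/d4.png')[80:230,240:440]
cv2.imwrite('pics/c4.png',np.hstack([cv2.resize(a,(400,400)),cv2.copyMakeBorder(cv2.resize(b,(400,300)),0,100,0,0,0)]))
E
```

```text
time: 4.02
ee_pos: [0.4859, -0.0112, 0.2276]
eef_rot: [0.707, 0.707, -0.0, -0.0]
ft_force: [0.7, -0.1, 0.2]
width: 0.0004
grip_force: 0.0
time: 4.68
ee_pos: [0.5015, 0.1007, 0.1979]
eef_rot: [0.707, 0.707, -0.002, -0.001]
ft_force: [0.1, -0.6, -2.1]
width: 0.0006
grip_force: 0.0
[0.50252011 0.10081837 0.20030614]
```

View pics/c4.png

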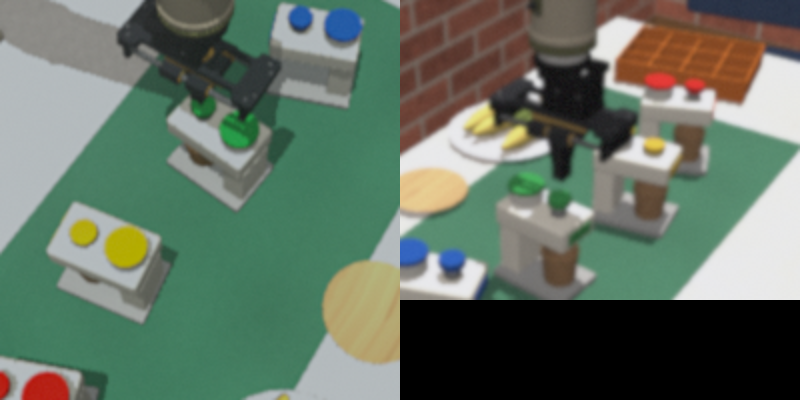

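Green is under the fingertips in both views, and yellow stands lower in its place. Pressing green.

```bash
python3 -m crank '[{"claw":1,"dx":0.1,"dy":0,"dz":0.4,"ax":0,"ay":0,"az":0},{"claw":1,"dx":0,"dy":0,"dz":0.4,"ax":0,"ay":0,"az":0},{"claw":1,"dx":0,"dy":0,"dz":0.1,"ax":0,"ay":0,"az":0},{"claw":1,"dx":0,"dy":0,"dz":0.08,"ax":0,"ay":0,"az":0},{"claw":1,"dx":0,"dy":0,"dz":0.08,"ax":0,"ay":0,"az":0},{"claw":1,"dx":0,"dy":0,"dz":0.08,"ax":0,"ay":0,"az":0},{"claw":1,"dx":0,"dy":0,"dz":0,"ax":0,"ay":0,"az":0},{"claw":1,"dx":0,"dy":0,"dz":0,"ax":0,"ay":0,"az":0}]'
```

```text
time: 5.45
ee_pos: [0.5032, 0.1047, 0.1668]
eef_rot: [0.707, 0.707, 0.0, 0.0]
ft_force: [-0.3, 0.3, 0.3]
width: 0.0002
grip_force: 0.0
```

Next, about 10 mm more, as with yellow.

```bash
python3 -m crank '[{"claw":1,"dx":0,"dy":0,"dz":0.06,"ax":0,"ay":0,"az":0},{"claw":1,"dx":0,"dy":0,"dz":0.06,"ax":0,"ay":0,"az":0},{"claw":1,"dx":0,"dy":0,"dz":0.06,"ax":0,"ay":0,"az":0},{"claw":1,"dx":0,"dy":0,"dz":0.06,"ax":0,"ay":0,"az":0},{"claw":1,"dx":0,"dy":0,"dz":0.06,"ax":0,"ay":0,"az":0},{"claw":1,"dx":0,"dy":0,"dz":0.02,"ax":0,"ay":0,"az":0},{"claw":1,"dx":0,"dy":0,"dz":0,"ax":0,"ay":0,"az":0},{"claw":1,"dx":0,"dy":0,"dz":0,"ax":0,"ay":0,"az":0}]' && python3 -m crank '[{"claw":1,"dx":0,"dy":0,"dz":0.02,"ax":0,"ay":0,"az":0},{"claw":1,"dx":0,"dy":0,"dz":0,"ax":0,"ay":0,"az":0}]'
```

```text
time: 6.12
ee_pos: [0.5033, 0.1048, 0.1574]
eef_rot: [0.707, 0.707, 0.0, 0.0]
ft_force: [1.3, -0.1, 4.9]
width: 0.0006
grip_force: 2.7
time: 6.28
ee_pos: [0.5033, 0.1048, 0.1574]
eef_rot: [0.707, 0.707, 0.0, 0.0]
ft_force: [-2.2, -1.1, 10.6]
width: 0.0007
grip_force: 5.3
```

Green is on its stop. I'll lift and go beyond red for a wrist look at it.

```bash
python3 -m crank '[{"claw":1,"dx":0,"dy":0,"dz":-0.2,"ax":0,"ay":0,"az":0},{"claw":1,"dx":0,"dy":0,"dz":-0.8,"ax":0,"ay":0,"az":0},{"claw":1,"dx":0,"dy":0,"dz":-0.8,"ax":0,"ay":0,"az":0},{"claw":1,"dx":0,"dy":0,"dz":-0.8,"ax":0,"ay":0,"az":0},{"claw":1,"dx":-0.9,"dy":0,"dz":0,"ax":0,"ay":0,"az":0},{"claw":1,"dx":-0.9,"dy":0,"dz":0,"ax":0,"ay":0,"az":0},{"claw":1,"dx":-0.9,"dy":0,"dz":0,"ax":0,"ay":0,"az":0},{"claw":1,"dx":-0.9,"dy":0,"dz":0,"ax":0,"ay":0,"az":0}]' >/dev/null && python3 -m crank '[{"claw":1,"dx":-1,"dy":0,"dz":0,"ax":0,"ay":0,"az":0},{"claw":1,"dx":-1,"dy":0,"dz":0,"ax":0,"ay":0,"az":0},{"claw":1,"dx":-1,"dy":0,"dz":0,"ax":0,"ay":0,"az":0},{"claw":1,"dx":-1,"dy":0,"dz":0,"ax":0,"ay":0,"az":0},{"claw":1,"dx":-1,"dy":0,"dz":0,"ax":0,"ay":0,"az":0},{"claw":1,"dx":-1,"dy":0,"dz":0,"ax":0,"ay":0,"az":0},{"claw":1,"dx":-1,"dy":0,"dz":0,"ax":0,"ay":0,"az":0},{"claw":1,"dx":-1,"dy":0,"dz":0,"ax":0,"ay":0,"az":0}]' && python3 -m crank '[{"claw":1,"dx":-1,"dy":0,"dz":0,"ax":0,"ay":0,"az":0},{"claw":1,"dx":-1,"dy":0,"dz":0,"ax":0,"ay":0,"az":0},{"claw":1,"dx":-1,"dy":0,"dz":0,"ax":0,"ay":0,"az":0},{"claw":1,"dx":-1,"dy":0,"dz":0,"ax":0,"ay":0,"az":0},{"claw":1,"dx":-1,"dy":0,"dz":0,"ax":0,"ay":0,"az":0},{"claw":1,"dx":-0.5,"dy":0,"dz":0,"ax":0,"ay":0,"az":0},{"claw":1,"dx":0,"dy":0,"dz":0,"ax":0,"ay":0,"az":0},{"claw":1,"dx":0,"dy":0,"dz":0,"ax":0,"ay":0,"az":0}]'
python3 - <<'E'
from h import *
shot('wrist','w5')
E
```

```text
time: 7.62
ee_pos: [0.5024, -0.2446, 0.2342]
eef_rot: [0.707, 0.707, -0.0, -0.0]
ft_force: [0.4, -0.1, 0.2]
width: 0.0008
grip_force: 0.0
time: 8.28
ee_pos: [0.5024, -0.4086, 0.2337]
eef_rot: [0.708, 0.707, -0.0, -0.001]
ft_force: [-0.1, 1.4, 0.8]
width: 0.0006
grip_force: 0.0
```

View pics/w5.png

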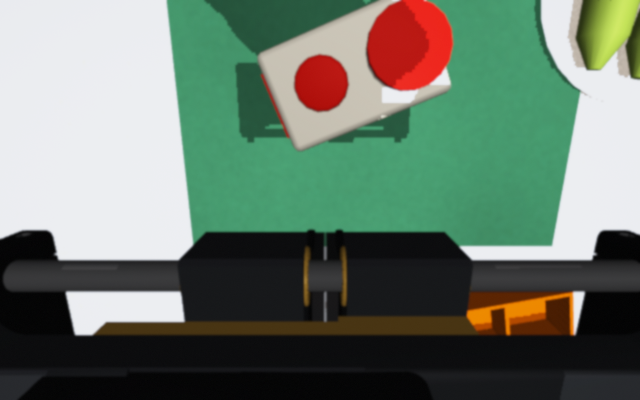

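The red cap is at (321,83), with its lid at (409,44).

```bash
python3 - <<'E'
from h import *
for n,f,u,v,z in [('rc','w5',321,83,.158),('rl','w5',409,44,.157)]: print(n,f,pt(f,u,v,z).round(4))
print(r.read_state()['ee_pos'])
E
```

```text
rc w5 [ 0.4988 -0.3219  0.158 ]
rl w5 [ 0.5537 -0.2989  0.157 ]
[ 0.50300786 -0.40746537  0.23387655]
```

```bash
python3 -m crank '[{"claw":1,"dx":0.95,"dy":-0.13,"dz":0,"ax":0,"ay":0,"az":0},{"claw":1,"dx":0.95,"dy":0,"dz":0,"ax":0,"ay":0,"az":0},{"claw":1,"dx":0.95,"dy":0,"dz":0,"ax":0,"ay":0,"az":0},{"claw":1,"dx":0,"dy":0,"dz":0,"ax":0,"ay":0,"az":0},{"claw":1,"dx":0,"dy":0,"dz":0.6,"ax":0,"ay":0,"az":0},{"claw":1,"dx":0,"dy":0,"dz":0.6,"ax":0,"ay":0,"az":0},{"claw":1,"dx":0,"dy":0,"dz":0.4,"ax":0,"ay":0,"az":0},{"claw":1,"dx":0,"dy":0,"dz":0,"ax":0,"ay":0,"az":0}]'
python3 - <<'E'
from h import *
shot('side','d6');shot('scene','s6');print(r.read_state()['ee_pos'])
a=cv2.imread('pics/s6.png')[200:400,130:330];b=cv2.imread('pics/d6.png')[50:200,290:490]
cv2.imwrite('pics/c6.png',np.hstack([cv2.resize(a,(400,400)),cv2.copyMakeBorder(cv2.resize(b,(400,300)),0,100,0,0,0)]))
E
```

```text
time: 9.0
ee_pos: [0.4982, -0.3208, 0.1839]
eef_rot: [0.706, 0.708, -0.0, -0.002]
ft_force: [-0.2, 0.6, -0.4]
width: 0.0003
grip_force: 0.0
[ 0.49916102 -0.32217591  0.18672397]
```

View pics/c6.png

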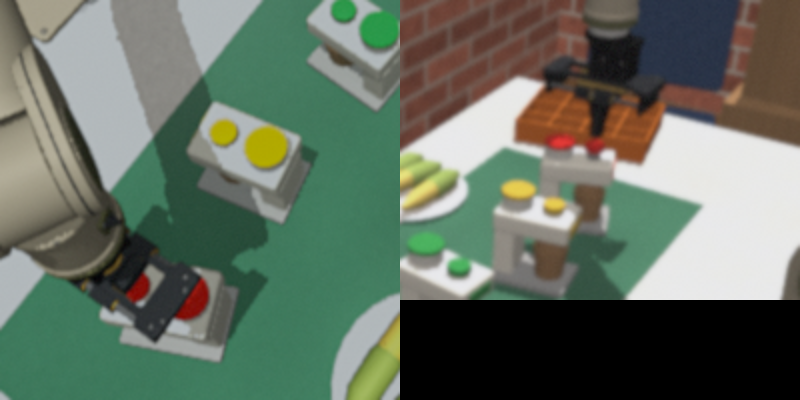

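The tips are over the red cap. Pressing red.

```bash
python3 -m crank '[{"claw":1,"dx":0,"dy":0,"dz":0.3,"ax":0,"ay":0,"az":0},{"claw":1,"dx":0,"dy":0,"dz":0.15,"ax":0,"ay":0,"az":0},{"claw":1,"dx":0,"dy":0,"dz":0.08,"ax":0,"ay":0,"az":0},{"claw":1,"dx":0,"dy":0,"dz":0.06,"ax":0,"ay":0,"az":0},{"claw":1,"dx":0,"dy":0,"dz":0.06,"ax":0,"ay":0,"az":0},{"claw":1,"dx":0,"dy":0,"dz":0.06,"ax":0,"ay":0,"az":0},{"claw":1,"dx":0,"dy":0,"dz":0,"ax":0,"ay":0,"az":0},{"claw":1,"dx":0,"dy":0,"dz":0,"ax":0,"ay":0,"az":0}]'
```

```text
time: 9.77
ee_pos: [0.4991, -0.3229, 0.1652]
eef_rot: [0.707, 0.707, 0.0, 0.0]
ft_force: [0.8, -0.1, 0.1]
width: 0.0002
grip_force: 0.0
```

```bash
python3 -m crank '[{"claw":1,"dx":0,"dy":0,"dz":0.06,"ax":0,"ay":0,"az":0},{"claw":1,"dx":0,"dy":0,"dz":0.06,"ax":0,"ay":0,"az":0},{"claw":1,"dx":0,"dy":0,"dz":0.06,"ax":0,"ay":0,"az":0},{"claw":1,"dx":0,"dy":0,"dz":0.06,"ax":0,"ay":0,"az":0},{"claw":1,"dx":0,"dy":0,"dz":0.03,"ax":0,"ay":0,"az":0},{"claw":1,"dx":0,"dy":0,"dz":0,"ax":0,"ay":0,"az":0},{"claw":1,"dx":0,"dy":0,"dz":0,"ax":0,"ay":0,"az":0}]' && python3 -m crank '[{"claw":1,"dx":0,"dy":0,"dz":0.02,"ax":0,"ay":0,"az":0},{"claw":1,"dx":0,"dy":0,"dz":0,"ax":0,"ay":0,"az":0}]'
```

```text
time: 10.35
ee_pos: [0.4993, -0.3229, 0.1575]
eef_rot: [0.707, 0.707, 0.0, 0.0]
ft_force: [-0.9, 0.7, 5.4]
width: 0.0004
grip_force: 2.8
time: 10.52
ee_pos: [0.4993, -0.323, 0.1574]
eef_rot: [0.707, 0.707, 0.0, 0.0]
ft_force: [-3.1, 2.8, 9.5]
width: 0.0006
grip_force: 5.1
```

Red is on its stop at the same height. I'll lift clear and take a last look.

```bash
python3 -m crank '[{"claw":1,"dx":0,"dy":0,"dz":-0.2,"ax":0,"ay":0,"az":0},{"claw":1,"dx":0,"dy":0,"dz":-0.8,"ax":0,"ay":0,"az":0},{"claw":1,"dx":0,"dy":0,"dz":-0.8,"ax":0,"ay":0,"az":0},{"claw":1,"dx":0,"dy":0,"dz":-0.8,"ax":0,"ay":0,"az":0},{"claw":1,"dx":0,"dy":0,"dz":-0.8,"ax":0,"ay":0,"az":0},{"claw":1,"dx":0,"dy":0,"dz":0,"ax":0,"ay":0,"az":0},{"claw":1,"dx":0,"dy":0,"dz":0,"ax":0,"ay":0,"az":0},{"claw":1,"dx":0,"dy":0,"dz":0,"ax":0,"ay":0,"az":0}]'
python3 - <<'E'
from h import *
shot('side','d7')
a=cv2.imread('pics/d0.png')[100:280,220:420];b=cv2.imread('pics/d7.png')[100:280,220:420]
cv2.imwrite('pics/c7.png',np.hstack([cv2.resize(a,(400,360),interpolation=2),cv2.resize(b,(400,360),interpolation=2)]))
E
```

```text
time: 11.18
ee_pos: [0.4988, -0.3226, 0.2576]
eef_rot: [0.707, 0.707, -0.0, -0.0]
ft_force: [0.6, 0.2, -1.4]
width: 0.0005
grip_force: 0.0
```

View pics/c7.png

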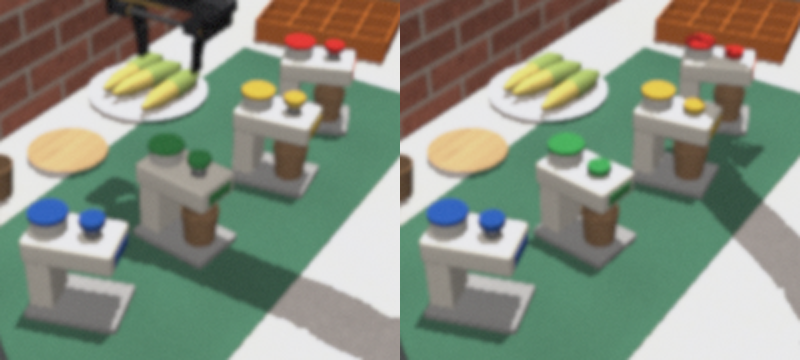

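Comparing before and after, the yellow, green and red caps are all down. The blue cap, the dispensers and the pots have not moved.

```bash
python3 -c "
from bench import r
print(r.close_job())"
```

```text
the job is handed in; nothing more can be done
None
```

The yellow, green and red plungers were pushed down in that order, each to its hard stop; blue was left untouched, the hand finished clear, and the job was handed in at about 11 s.

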